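# Put the lino printing plate away in its case and lock it with the slotted strap

### The job

Lift the larger of the two printing plates out of its drying stand and slide it all the way down into the slit of the plywood case. Then lock it in: lay the slotted steel strap flat on top of the case and slide its slot sideways under the head of the stud until the stud reaches the end of the slot, with the strap lying straight across the slit. Let go of everything, and leave the small plate and the other things on the table undisturbed.

Things in the scene. Friction and masses are not known exactly. Their poses are not given: they have to be found in the camera images.
- plate_grip (a point): Centre of the square grip tab on the larger plate: 36 mm wide (y), 50 tall, 12 thick (x), on the middle of the panel's top edge. The panel: plywood, dark lino on one face, 120 mm wide (y), 90 tall, 12 thick. This point is 25 mm above the panel's top, 115 mm above its bottom edge. 0.15 to 0.31 kg. Starts upright in a stand's groove 30 mm deep. Both ways round fit the case.
- small_plate_center (a point): Smaller printing plate, not to be moved: 85 mm wide, 12 mm thick, 93 mm tall, with a round-topped grip, upright in the other drying stand; this point is 45 mm above its bottom edge.
- stand_a: Drying stand of the larger plate, fixed: brown wooden block 60 (x) x 150 (y) x 40 mm high with a groove along its y, floor of the groove 10 mm above the table. Origin: centre of its underside. It may stand on either side of the other stand.
- stand_b: Drying stand of the smaller plate, fixed: just like the other one. Origin: centre of its underside.
- case: Plate case, fixed: plywood block 105 mm high with a slit in its top. Origin: on the table, straight below the centre of the slit. x runs across the slit (through the thickness of a plate in it), y along the slit, z up. The block reaches from x = -70 to +45 mm and y = -74 to +74 mm.
- slit (a point): Centre of the slit's mouth in the case's top face, 105 mm above the table, axes as the case. Slit 15 mm (x) by 123 mm (y), 4 mm chamfer round the mouth, 93 mm deep. A plate fully home rests on its floor: panel top 3 mm below the case's top, tab centre 22 mm above the case's top.
- stud (a point): Foot of the steel stud on the case's top, at x = +25, y = +43 mm of the case. Shank 8 mm in diameter and 10 mm high, then a head 20 mm in diameter and 5 mm thick (top 15 mm above the case's top): 10 mm free height beneath the head.
- keeper_lug (a point): Centre of the strap's upright lug, the place to grasp: 8 mm thick (x), 30 wide (y), top 52 mm above the strap's underside; this point 29 mm above the underside. The strap: loose flat steel bar 120 mm long (x), 30 wide, 5 thick, the lug 45 mm behind its middle; x points from lug to slotted end. 0.15 to 0.25 kg. Starts flat on the table.
- keeper_slot (a point): Where the stud's axis is when the stud has reached the end of the strap's slot: on the strap's underside, 85 mm in front of the lug along x. Slot 11 mm wide, open at the strap's end 20 mm further on; closed end 4 mm behind this point. When locked, the strap's x lies along the case's x (same sense), its lug over the -x part of the case's top.
- plate: The larger plate as a whole; origin at the middle of its bottom edge, axes as its grip.
- keeper: The strap as a whole; origin at the centre of its underside, axes as its lug.
- ink_tin: Low round tin, 72 mm in diameter, 50 mm high; origin under its centre. A bystander.
- spray: White plastic bottle, 64 mm in diameter, 170 mm high; origin under its centre. A bystander.
- mug: White mug, 80 mm in diameter, 90 mm high; origin under its centre. A bystander.
- scraper: Wide spatula lying on the table, along its x. A bystander.
- brayer: Rubber ink roller 40 mm in diameter and 100 mm long with a wooden handle, lying on the table; origin below the roller. A bystander.
- sanding_block: Cork block 110 x 60 x 35 mm; origin under its centre. A bystander.
- brush_jar: Steel jar with brushes, 76 mm in diameter, 220 mm tall with the brushes; origin under its centre. A bystander.
Not all that is in view belongs to the job. What is shaped like the keeper but green is not meant.

How it is judged (in metres and radians):
On the way:
1. the larger plate is fully home in the slit of the case (horizontal distance between plate_grip and slit below 0.006 m and z of plate_grip in the frame of case below 0.131 m and angle between plate_grip's own z axis and vertical below 0.07 rad and angle between the y axis of plate_grip and the y axis of case, either way round below 0.06 rad), for 0.2 s.
At the end, for the whole second after the job is handed in: Larger plate home in the slit (tab within 6 mm of the slit centre, 4 mm of full depth, upright within 4 deg); strap flat on the case top under the stud head, stud within 8 mm of the slot end, square across within 15 deg, lug on the deck at the case's -x; all released, at rest (all of step 1 and horizontal distance between keeper_slot and stud below 0.008 m and z of keeper_slot in the frame of case between 0.102 and 0.109 m and angle between keeper_slot's own z axis and vertical below 0.07 rad and angle between the x axis of keeper_slot and the x axis of case, either way round below 0.26 rad and x of keeper_lug in the frame of case below -0.04 m and linear speed of each of plate, keeper below 0.02 m/s); the robot touches nothing.
It fails at once if the small plate or another bystander was displaced by more than 40 mm (distance of any of small_plate_center, ink_tin, spray, mug, scraper, brayer, sanding_block, brush_jar from where it was at the start of the episode above 0.04 m).
It also fails if it takes over 69 s, if anything falls off the work surface, if the arm or the gripper's body presses on something with over 40 N, if the wrist force passes 120 N, or if a joint passes its speed limit or range.

### The arm

A 6-joint arm with a two-finger parallel gripper is mounted at the origin on the work surface. World frame = base frame: x ahead of the robot, y to its left, z up, the work surface at z = 0. Lengths are in mm, angles in rad, forces in N, time in s.
With the tool pointing down it reaches from about 275 to 750 mm from the base axis. Payload 10.2 kg.
Tool frame: the origin (TCP) lies midway between the tips of the shut fingers; the grasp point (between the pads) lies 19 mm behind it; z points along the fingers, y is the line along which they close (so a half turn about z gives the same grasp; the last joint's range is limited). The gripper opens to 85 mm and grips with 20 to 120 N. Pads are 22 mm wide; open, the fingers measure 114 mm over their backs; the gripper's body (76 mm by 85 mm) begins 54 mm behind the grasp point. The pads swing forward as they close: fully open they stand 13 mm farther back than shut.
Start: joints at [0.98, 0.313, 1.498, -0, 1.331, -0.223], TCP at [188.784, 489.89, 231.294] pointing down, gripper open.
Joint ranges: [-2.94, 2.94], [-0.97, 2.17], [0.19, 2.56], [-1.23, 4.37], [0.02, 3.11], [-2.88, 2.88]. Speed limits (rad/s): [2.39, 2.39, 3.01, 3.14, 3.14, 3.14].

### API

Orientations are given as a 3x3 rotation matrix whose columns are the frame's x, y, z axes.
In Python, from bench import arm, vision, ticket gives the robot as it stands.
- The arm moves only by the tool move_arm, never from a script. Its argument "steps" is text: rows parted by semicolons, each of 7 numbers parted by spaces: the shift along the tool's x, y, z in mm, then the turn, a rotation vector about the tool's x, y, z in rad, then the closure, from -1 (fully open) to 1 (shut), so that 0 is half open. In form: tx ty tz wx wy wz claw; .... A call has exactly 5 rows; each row is the pose to reach, as a shift and turn from the pose commanded when the call began, along the tool's axes at that moment; what a row does not reach only later rows make up. A row lasts 1/12 s, in which the tool goes at most 41.7 mm and 7.16 degrees, less where a joint would pass 70% of its speed; a pose out of reach is approached as far as the arm can. A call with a gripper value outside its range is refused whole. The fingers move at their own pace and stop on an object; the grip force is fixed at half the most. Time passes only in rows, so rows that repeat a pose let the fingers close, or fill a call up. It gives the time, the measured TCP pose, the force, the opening and the grip force at its end, in the units of the state.
- arm.get_state(): the state, without advancing time (a new reading comes with each control period).
- vision.capture(name): name is "side" or "top" or "wrist"; returns the picture (420x560x3 uint8, red, green, blue); there is no depth.
- vision.camera_model(name): a dict with "fx", "fy", "cx", "cy" (pixels), "k1" (the pictures are not rectified: a ray, as slopes to the right and down, at radius r is drawn at 1 + k1 r^2 times it, then the intrinsics apply), "world_to_cam" (4x4, takes a point from world to camera coordinates); the wrist camera has in their place "mount" (4x4, takes a point from camera to tool coordinates, whose origin is the TCP and whose axes are the flange's). Camera axes: x right, y down, z forward; pixel columns grow to the right and rows downward; lengths in mm; the calibration is good to about 2 mm. A picture is of the moment at which its call begins: read the wrist's pose just before it. camera_model takes no time and is no camera call.
- ticket.hand_in(): hands the job in; it is judged then, once.
The state is a dict: "clock": time; "qpos": joint angles; "qvel": joint speeds; "effort": joint torques, N m; "ee_pos": TCP position; "eef_rot": TCP orientation; "contact_force": force on the tool from outside, world axes, zero at the start; "ft_torque": the same for the moment, N m; "opening": finger opening in mm; "finger_force": force on a finger pad.
Only numpy, scipy, OpenCV 4.12 (cv2) and the standard library are available. Lean on these libraries where they do the work, as an engineer would, in place of code of your own. Each camera call takes 0.05 s, during which the arm holds its last target. There are 200 camera calls.

## Working session

There is one attempt and no reset: what is moved stays moved. The work goes in short steps, Python scripts to look and compute and a tool call to move; the robot and the scene stay as the last step left them, time stands still between calls to the robot, and variables do not carry over. Pictures are saved under pics/ and viewed, at most 10 in all, crops included, and the job is handed in when it is done.

Besides the shell and the picture viewer there is one more tool, called after "Emit:" as name(argument=value, ...) on one line, values as JSON. move_arm: Moves the arm, as the interface text tells. Its arguments: {"type":"object","properties":{"steps":{"type":"string"}},"required":["steps"]}

```bash
ls && mkdir -p pics && python3 - <<'E'
from bench import arm, vision
import cv2,numpy as np
for n in ["side","top"]:
    im=vision.capture(n); cv2.imwrite(f"pics/{n}0.png",cv2.resize(im[:,:,::-1],(800,600),interpolation=cv2.INTER_CUBIC)); cv2.imwrite(f"pics/raw_{n}0.png",im[:,:,::-1])
    m=vision.camera_model(n); print(n,{k:(np.round(v,3).tolist() if not np.isscalar(v) else v) for k,v in m.items()})
print(vision.camera_model("wrist"))
print(arm.get_state())
E
```

```text
pics
side {'fx': 481.337301704218, 'fy': 481.337301704218, 'cx': 280.0238140412412, 'cy': 210.5902736692003, 'k1': 0.018964517135329817, 'world_to_cam': [[0.792, -0.611, -0.006, -407.14], [-0.472, -0.606, -0.64, 325.371], [0.387, 0.51, -0.768, 1091.68], [0.0, 0.0, 0.0, 1.0]]}
top {'fx': 395.37329748733083, 'fy': 395.37329748733083, 'cx': 279.2543012220428, 'cy': 210.90527558270483, 'k1': -0.11016007968022419, 'world_to_cam': [[0.016, -1.0, 0.011, 12.216], [-0.984, -0.017, -0.176, 557.607], [0.176, -0.008, -0.984, 1296.349], [0.0, 0.0, 0.0, 1.0]]}
{'fx': 368.01518849435, 'fy': 368.01518849435, 'cx': 275.6172700510478, 'cy': 207.75412875109225, 'k1': 0.00556915382794014, 'mount': array([[-3.55767709e-04, -9.51346193e-01, -3.08123830e-01,
         7.83381233e+01],
       [ 9.99999935e-01, -3.21137216e-04, -1.63100072e-04,
        -4.56622110e-01],
       [ 5.62146040e-05, -3.08123868e-01,  9.51346245e-01,
        -1.42883647e+02],
       [ 0.00000000e+00,  0.00000000e+00,  0.00000000e+00,
         1.00000000e+00]])}
{'clock': 0.1, 'qpos': array([ 9.79627794e-01,  3.13383610e-01,  1.49834461e+00,  2.14399081e-05,
        1.33099262e+00, -2.23412051e-01]), 'qvel': array([-1.55056088e-03, -2.44622620e-04,  4.87165311e-05,  1.09339128e-04,
        1.27272091e-03, -6.06555444e-04]), 'effort': array([ 2.53467944e-03, -4.12899005e+01, -2.60141534e+01, -2.15471064e-04,
        3.01195483e-03,  1.42021852e-05]), 'ee_pos': array([188.6354159 , 489.70379919, 230.80385265]), 'eef_rot': array([[-9.33134367e-01,  3.59527239e-01, -6.46067794e-04],
       [ 3.59527718e-01,  9.33133948e-01, -9.25117471e-04],
       [ 2.70262861e-04, -1.09553819e-03, -9.99999363e-01]]), 'contact_force': array([-0.52309938, -0.00707617, -0.73280763]), 'ft_torque': array([ 0.00513196, -0.01062391, -0.0381601 ]), 'finger_force': 0.0, 'opening': 85.24781184097868}
```

View pics/top0.png

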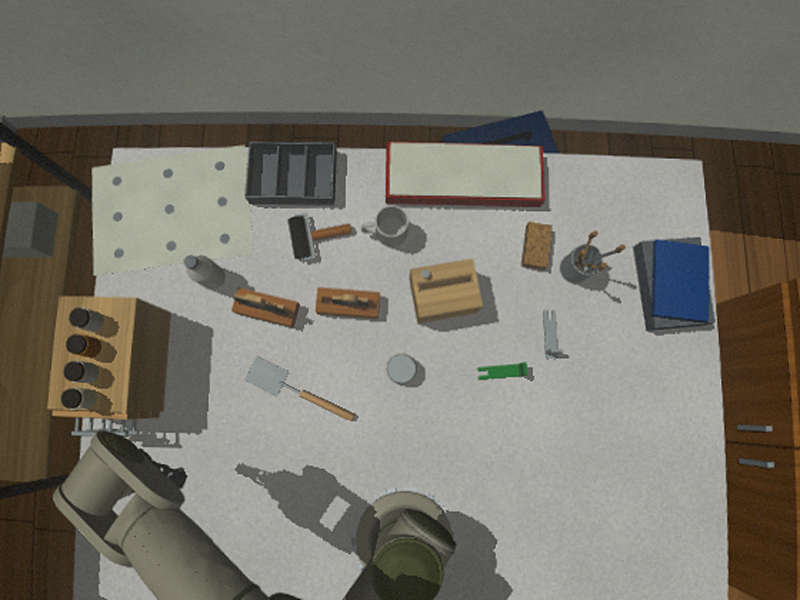

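View pics/side0.png

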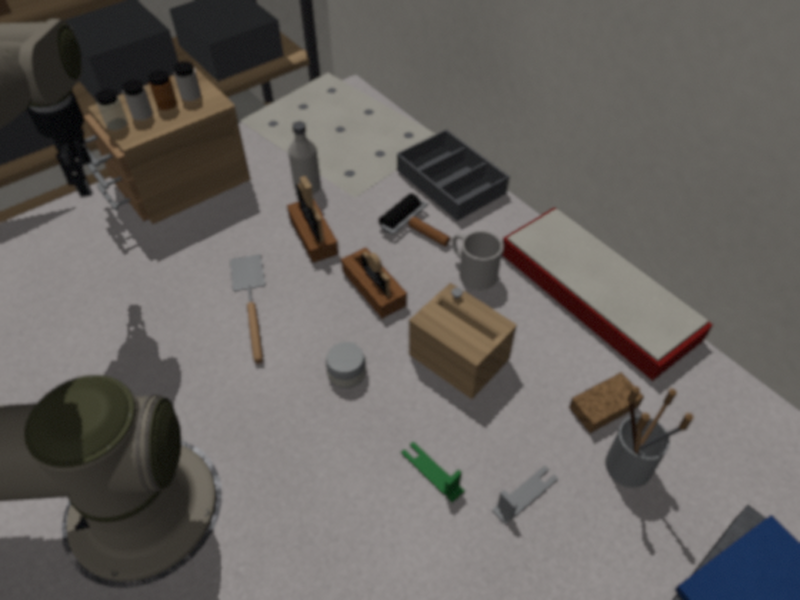

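The top picture shows two stands at (265,307) and (348,303), with the case at (446,290) and its stud at (426,274). The steel strap is at (551,335) with its lug at the lower end and its slot pointing away from the robot. A green lookalike lies at (503,371).

The plate at (265,307) fits the larger one, because the side picture shows it taller with a square tab. The grey strap fits because the green one is excluded. I'll confirm both in one enlarged crop.

```bash
python3 - <<'E'
import cv2,numpy as np
t=cv2.imread("pics/raw_top0.png"); s=cv2.imread("pics/raw_side0.png")
def c(im,x,y,w,h,k): return cv2.resize(im[y:y+h,x:x+w],None,fx=k,fy=k,interpolation=cv2.INTER_CUBIC)
a=np.hstack([c(t,155,190,120,50,4), c(t,330,210,80,50,4)])   # 800x200
b=np.hstack([c(t,275,175,80,60,5), c(s,195,115,100,75,4)]) # 400x300 + 400x300
cv2.imwrite("pics/crop1.png",np.vstack([a,b]))
E
```

```text
(no output)
```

View pics/crop1.png

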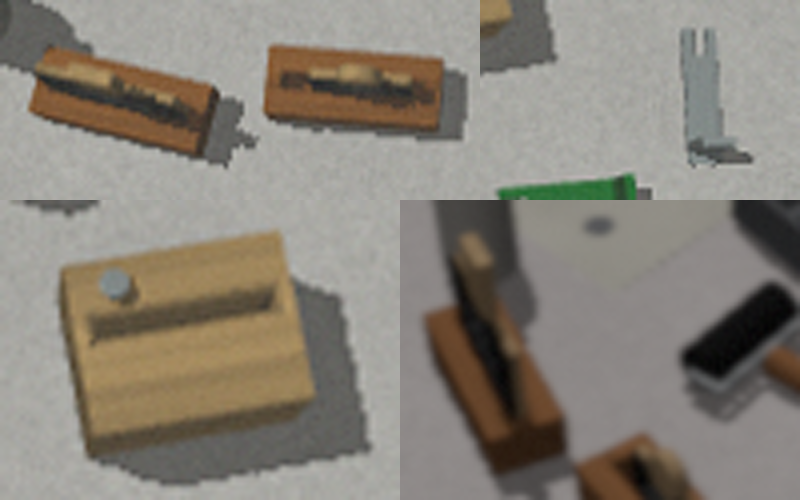

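The crop confirms both. The left plate is tall with a square tab and sits at about (125,95) in the crop; the right one is short with a round-topped grip. The grey strap has slot tips at (689,30) and (711,30) and its lug at (705,150).

```bash
cat > h.py <<'E'
from bench import arm, vision
import cv2,numpy as np
from scipy.spatial.transform import Rotation as Ro
def cam(n,st=None):
    m=vision.camera_model(n); K=np.array([[m['fx'],0,m['cx']],[0,m['fy'],m['cy']],[0,0,1]])
    if n=="wrist":
        T=np.eye(4);T[:3,:3]=st['eef_rot'];T[:3,3]=st['ee_pos']; W=np.linalg.inv(T@m['mount'])
    else: W=np.array(m['world_to_cam'])
    return K,np.array([m['k1'],0,0,0.]),W
def unproj(c,uv,z):
    K,d,W=c; uv=np.atleast_2d(uv).astype(float); z=np.broadcast_to(z,len(uv))
    s=cv2.undistortPoints(uv[:,None],K,d)[:,0]
    r=np.c_[s,np.ones(len(s))]@W[:3,:3]; o=-W[:3,:3].T@W[:3,3]
    return o+r*((z-o[2])/r[:,2])[:,None]
def proj(c,P):
    K,d,W=c; return cv2.projectPoints(np.atleast_2d(P).astype(float),cv2.Rodrigues(W[:3,:3])[0],W[:3,3],K,d)[0][:,0]
def down(ydir):  # tool down, tool y along angle ydir (rad)
    y=np.array([np.cos(ydir),np.sin(ydir),0]); z=np.array([0,0,-1.]); return np.c_[np.cross(y,z),y,z]
def plan(p,R=None,st=None):
    st=st or arm.get_state(); R0=st['eef_rot']; R=R0 if R is None else R
    print("shift",np.round(R0.T@(np.array(p)-st['ee_pos']),1),"turn",np.round(Ro.from_matrix(R0.T@R).as_rotvec(),3))
E
python3 - <<'E'
from h import *
c=cam("top")
g=lambda ox,oy,k,px,py,pts:[[ox+(x-px)/k,oy+(y-py)/k] for x,y in pts]
ca=unproj(c,g(275,175,5,0,200,[(62,268),(282,232),(315,392),(88,442),(91,331),(274,297)]),105); print("case",ca.round(0))
sm=ca[4:].mean(0); d=ca[4]-ca[5]; print("slit",sm, "len",np.linalg.norm(d),"yang",np.degrees(np.arctan2(d[1],d[0])))
print("edge ang",np.degrees(np.arctan2(*(ca[0]-ca[1])[[1,0]])),np.degrees(np.arctan2(*(ca[0]-ca[3])[[1,0]])))
print("stud",unproj(c,g(275,175,5,0,200,[(116,283)]),120))
k=unproj(c,g(330,210,4,480,0,[(700,30),(702.5,130)]),5); print("keeper",k)
s=unproj(c,g(155,190,4,0,0,[(50,45),(217,88),(195,157),(30,113)]),40); print("stand",s.round(0),s.mean(0)); d=s[0]+s[3]-s[1]-s[2]; print(np.degrees(np.arctan2(d[1],d[0])))
p=s.mean(0); y=d/np.linalg.norm(d); a=np.arctan2(d[1],d[0])-np.pi/2
for yd in (a,a+np.pi):
    plan([p[0],p[1],260],down(yd))
E
```

```text
case [[ 623.   -4.  105.]
 [ 650. -150.  105.]
 [ 542. -170.  105.]
 [ 507.  -22.  105.]
 [ 580.  -23.  105.]
 [ 606. -144.  105.]]
slit [593.02408183 -83.62484706 105.        ] len 123.15509525915327 yang 101.74991759467815
edge ang 100.61688445030202 8.971601543761794
stud [[609.58349846 -38.67488672 120.        ]]
keeper [[ 548.08543099 -354.31770609    5.        ]
 [ 459.18773076 -353.95981238    5.        ]]
stand [[586. 409.  40.]
 [551. 261.  40.]
 [491. 278.  40.]
 [526. 422.  40.]] [538.65167833 342.59165647  40.        ]
76.43352976068975
shift [-379.5  -11.5  -29.3] turn [-1.00e-03  1.00e-03  1.44e+00]
shift [-379.5  -11.5  -29.3] turn [-1.000e-03 -1.000e-03 -1.702e+00]
```

Emit:
move_arm(steps="-34 -9 -12 0 0 0.12 -1; -68 -19 -24 0 0 0.24 -1; -102 -28 -36 0 0 0.36 -1; -136 -38 -48 0 0 0.48 -1; -169 -47 -60 0 0 0.6 -1")

```text
clock: 0.52
ee_pos: [330.6, 383.9, 291.7]
eef_rot: [[-0.562, 0.827, -0.0], [0.827, 0.562, -0.0], [-0.0, -0.001, -1.0]]
contact_force: [0.2, 0.9, 0.8]
opening: 85.4
finger_force: 0.0
```

```bash
python3 - <<'E'
from h import *
s=arm.get_state(); print(s['clock'],s['ee_pos'],s['qpos'].round(2)); plan([539,343,265],down(np.radians(-13.6)),s)
E
```

```text
0.5167 [330.57068573 383.90053169 291.65857613] [ 0.63  0.23  1.44 -0.    1.46  0.03]
shift [-151.   149.4   26.6] turn [-0.001  0.     0.835]
```

Emit:
move_arm(steps="-30 30 5 0 0 0.12 -1; -60 60 10 0 0 0.24 -1; -90 90 16 0 0 0.36 -1; -120 120 21 0 0 0.48 -1; -151 149 27 0 0 0.6 -1")

```text
clock: 0.93
ee_pos: [534.3, 345.8, 264.4]
eef_rot: [[0.003, 1.0, -0.001], [1.0, -0.003, -0.0], [-0.0, -0.001, -1.0]]
contact_force: [0.3, 1.1, 0.2]
opening: 85.1
finger_force: 0.0
```

Emit:
move_arm(steps="0 0 0 0 0 0.12 -1; 0 0 0 0 0 0.235 -1; 0 0 0 0 0 0.235 -1; 0 0 0 0 0 0.235 -1; 0 0 0 0 0 0.235 -1")

```text
clock: 1.35
ee_pos: [532.2, 346.7, 265.2]
eef_rot: [[0.226, 0.974, -0.0], [0.974, -0.226, 0.0], [0.0, -0.0, -1.0]]
contact_force: [0.3, 0.0, -0.4]
opening: 85.4
finger_force: 0.0
```

```bash
python3 - <<'E'
from h import *
s=arm.get_state(); im=vision.capture("wrist"); print(s['clock'],s['ee_pos'],s['qpos'].round(2))
import pickle; pickle.dump(s,open("s1.pkl","wb"))
cv2.imwrite("pics/w1.png",cv2.resize(im[:,:,::-1],(800,600),interpolation=cv2.INTER_CUBIC))
E
```

```text
1.35 [532.2240189  346.74319012 265.20093983] [0.39 0.55 1.06 0.   1.53 0.62]
```

View pics/w1.png

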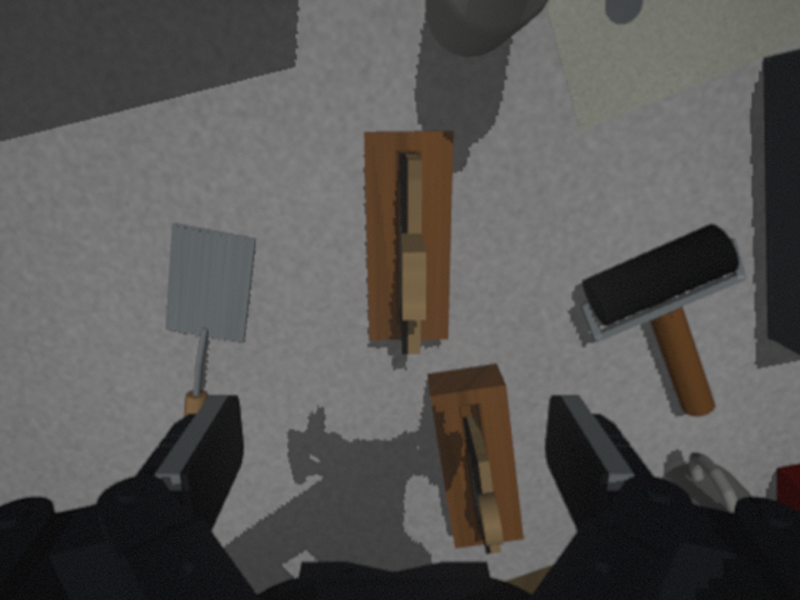

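The wrist picture shows the plate's tab top face spanning (403,251) to (426,320), with stand_a around it. The small plate is at (480,470) and stays clear.

```bash
python3 - <<'E'
from h import *
import pickle
s=pickle.load(open("s1.pkl","rb")); c=cam("wrist",s)
q=unproj(c,np.array([(403,251),(425.5,250),(427,319),(403,320)])*.7+(-.15),150); print(q.round(1)); m=q.mean(0); print(m)
d=q[0]+q[1]-q[2]-q[3]; print(np.linalg.norm(d)/2,np.degrees(np.arctan2(d[1],d[0])))
st=unproj(c,np.array([(364,131),(453,131),(448,340),(368,342)])*.7,40); d=st[0]+st[1]-st[2]-st[3]; print(st.mean(0),np.degrees(np.arctan2(d[1],d[0])),np.linalg.norm(d)/2)
plan([m[0],m[1],115],down(np.arctan2(d[1],d[0])-np.pi/2))
E
```

```text
[[541.5 364.2 150. ]
 [552.6 362.1 150. ]
 [545.7 325.9 150. ]
 [533.3 328.2 150. ]]
[543.29379448 345.11638571 150.        ]
36.90126735071914 78.19590704531562
[542.7729489  344.08741321  40.        ] 77.25230802330341 151.45810017729
shift [  0.9  11.1 150.3] turn [ 0.    -0.    -0.006]
```

Emit:
move_arm(steps="1 11 30 0 0 0 -1; 1 11 65 0 0 0 -1; 1 11 100 0 0 0 -1; 1 11 130 0 0 0 -1; 1 11 150 0 0 0 -1")

```text
clock: 1.82
ee_pos: [542.1, 344.7, 112.0]
eef_rot: [[0.227, 0.974, -0.003], [0.974, -0.227, -0.001], [-0.002, -0.003, -1.0]]
contact_force: [-1.5, 1.1, -1.4]
opening: 85.4
finger_force: 0.0
```

Emit:
move_arm(steps="0 0 0 0 0 0 0.2; 0 0 0 0 0 0 1; 0 0 0 0 0 0 1; 0 0 0 0 0 0 1; 0 0 0 0 0 0 1")

```text
clock: 2.23
ee_pos: [544.1, 345.3, 116.8]
eef_rot: [[0.23, 0.973, 0.003], [0.973, -0.23, 0.001], [0.002, 0.002, -1.0]]
contact_force: [-0.3, 1.0, 0.1]
opening: 25.7
finger_force: 0.0
```

Emit:
move_arm(steps="0 0 0 0 0 0 1; 0 0 0 0 0 0 1; 0 0 0 0 0 0 1; 0 0 0 0 0 0 1; 0 0 0 0 0 0 1")

```text
clock: 2.65
ee_pos: [543.6, 345.3, 116.3]
eef_rot: [[0.229, 0.973, 0.001], [0.973, -0.229, 0.001], [0.001, 0.001, -1.0]]
contact_force: [-2.3, -1.3, 5.9]
opening: 10.9
finger_force: 60.0
```

Emit:
move_arm(steps="0 0 -10 0 0 0 1; 0 0 -30 0 0 0 1; 0 0 -65 0 0 0 1; 0 0 -105 0 0 0 1; 0 0 -145 0 0 0 1")

```text
clock: 3.07
ee_pos: [543.0, 344.8, 262.0]
eef_rot: [[0.23, 0.973, -0.001], [0.973, -0.23, -0.0], [-0.001, -0.001, -1.0]]
contact_force: [1.1, 0.6, -2.2]
opening: 11.2
finger_force: 58.8
```

```bash
python3 - <<'E'
from h import *
plan([593,-84,275],down(np.radians(11)))
E
```

```text
shift [-405.8  147.2  -12.9] turn [-0.001  0.    -0.424]
```

Emit:
move_arm(steps="-30 6 -2 0 0 0 1; -68 13 -4 0 0 0 1; -106 20 -6 0 0 0 1; -145 28 -8 0 0 0 1; -184 35 -10 0 0 0 1")

```text
clock: 3.48
ee_pos: [534.7, 156.2, 270.6]
eef_rot: [[0.23, 0.973, 0.0], [0.973, -0.23, -0.0], [-0.0, 0.0, -1.0]]
contact_force: [1.2, -0.1, -1.8]
opening: 11.1
finger_force: 58.8
```

Emit:
move_arm(steps="-39 8 -2 0 0 -0.08 1; -78 15 -4 0 0 -0.16 1; -117 23 -6 0 0 -0.24 1; -156 31 -8 0 0 -0.32 1; -195 38 -8 0 0 -0.42 1")

```text
clock: 3.9
ee_pos: [527.0, -42.6, 279.1]
eef_rot: [[-0.191, 0.982, 0.001], [0.982, 0.191, -0.0], [-0.001, 0.001, -1.0]]
contact_force: [0.7, 0.5, -2.6]
opening: 11.3
finger_force: 58.8
```

```bash
python3 - <<'E'
from h import *
s=arm.get_state();print(s['ee_pos'],s['clock']); plan([524,-97,280],down(np.radians(11)))
E
```

```text
[526.9920378  -42.55568454 279.08867456] 3.9
shift [-52.9 -13.3  -0.9] turn [ 0.001  0.001 -0.   ]
```

Emit:
move_arm(steps="-25 -7 0 0 0 0 1; -53 -13 0 0 0 0 1; -53 -13 0 0 0 0 1; -53 -13 0 0 0 0 1; -53 -13 0 0 0 0 1")

```text
clock: 4.32
ee_pos: [524.5, -94.7, 278.4]
eef_rot: [[-0.187, 0.982, 0.0], [0.982, 0.187, 0.0], [0.0, 0.0, -1.0]]
contact_force: [-0.7, 0.3, -2.6]
opening: 11.5
finger_force: 58.8
```

```bash
python3 - <<'E'
from h import *
s=arm.get_state(); im=vision.capture("wrist"); print(s['clock'],s['ee_pos'],s['qpos'].round(2))
import pickle; pickle.dump(s,open("s2.pkl","wb")); cv2.imwrite("pics/w2raw.png",im[:,:,::-1])
cv2.imwrite("pics/w2.png",cv2.resize(im[:,:,::-1],(800,600),interpolation=cv2.INTER_CUBIC))
E
```

```text
4.3167 [524.47270225 -94.68479916 278.35840216] [-0.4   0.3   1.39  0.    1.45 -0.59]
```

View pics/w2.png

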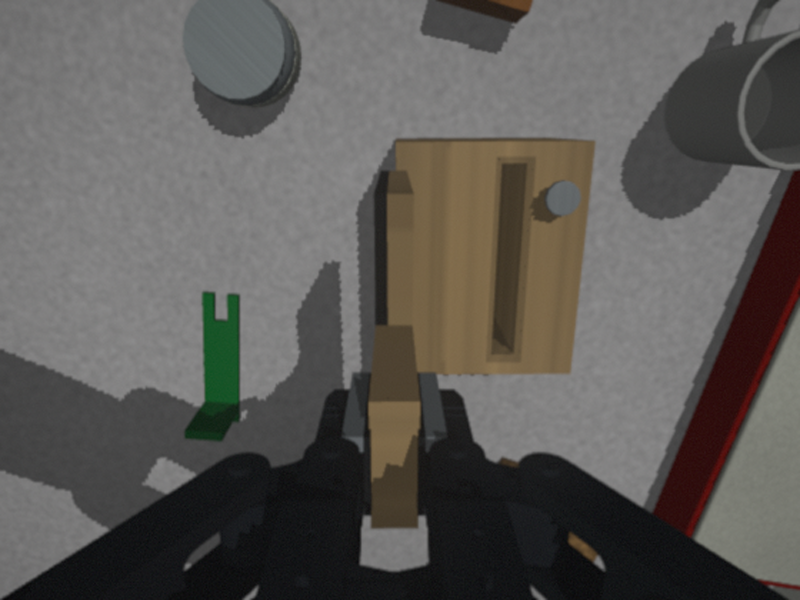

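The wrist picture shows the slit from about (515,160) to (503,357), the stud head at (563,198), and the held plate with its tab top spanning (369,401) to (419,527). I'll take one enlarged crop for sub-pixel reading.

```bash
python3 - <<'E'
import cv2
im=cv2.imread("pics/w2raw.png")[90:380,255:425]
a=cv2.resize(im[:175],None,fx=3.4,fy=3.4,interpolation=cv2.INTER_CUBIC)
cv2.imwrite("pics/w2c.png",a); print(a.shape)
E
```

```text
(595, 578, 3)
```

View pics/w2c.png

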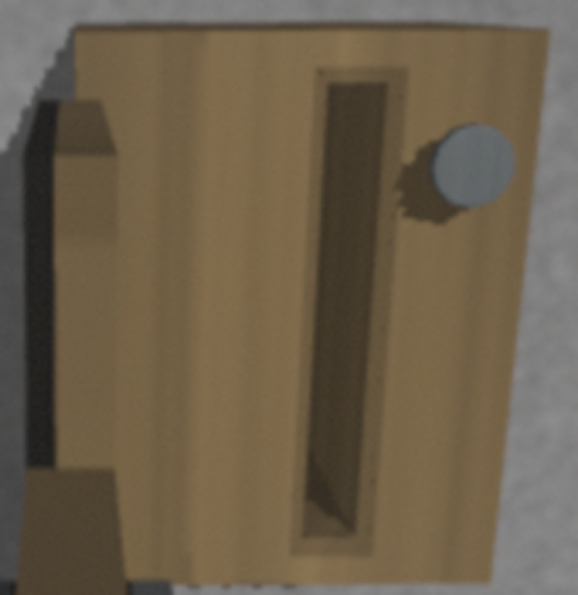

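```bash
python3 - <<'E'
from h import *
import pickle
s=pickle.load(open("s2.pkl","rb")); c=cam("wrist",s); t=s['ee_pos'];R=s['eef_rot']
C=lambda p:np.array(p)/3.4+[255,90]-.3
B=lambda p:np.array(p)*.7-.15
o=unproj(c,C([(317,68),(407,68),(372,555),(290,555)]),105); d=o[0]+o[1]-o[2]-o[3]
ya=np.arctan2(d[1],d[0]); print("slit",o.mean(0).round(1),"len",np.linalg.norm(d)/2,"wid",np.linalg.norm(o[1]+o[2]-o[0]-o[3])/2,"yang",np.degrees(ya))
e=unproj(c,C([(548,30),(492,582)]),105); print("deck edge len",np.linalg.norm(e[0]-e[1]),np.degrees(np.arctan2(*(e[0]-e[1])[[1,0]])))
S=unproj(c,C([(474,165)]),120)[0]; xa=np.array([np.sin(ya),-np.cos(ya)]);yv=np.array([np.cos(ya),np.sin(ya)])
r=S[:2]-o.mean(0)[:2]; print("stud",S.round(1),"in case",r@xa,r@yv)
k=e.mean(0)[:2]-o.mean(0)[:2]; print("deck mid in case (45,0)",k@xa,k@yv)
tab=unproj(c,B([(369,401),(419,401),(418,527),(371,527)]),t[2]+33.7); print("tab in tool",((tab-t)@R).round(1),((tab-t)@R).mean(0))
pn=unproj(c,C([(55,155),(117,155)]),t[2]-16.3); print("panel +y edge in tool",((pn-t)@R).round(1))
E
```

```text
slit [595.7 -84.9 105. ] len 130.3078204592438 wid 22.328183870955943 yang 101.09390417105897
deck edge len 147.38755853460754 101.43284955552122
stud [611.7 -37.5 120. ] in case 24.785321764713263 43.42205117551663
deck mid in case (45,0) 44.84887832637706 0.05269662063414014
tab in tool [[ 17.4  -5.5 -33.7]
 [ 17.4   6.1 -33.7]
 [-18.5   6.4 -33.7]
 [-18.5  -5.6 -33.7]] [ -0.56547995   0.3448196  -33.70006096]
panel +y edge in tool [[59.2 -1.7 16.3]
 [59.2  6.1 16.3]]
```

Emit:
move_arm(steps="-1 20 0 0 0 0 1; -2 45 0 0 0 -0.007 1; -3 71 0 0 0 -0.007 1; -3 71.5 25 0 0 -0.007 1; -3 71.5 45 0 0 -0.007 1")

```text
clock: 4.78
ee_pos: [596.5, -83.1, 232.3]
eef_rot: [[-0.196, 0.981, 0.001], [0.981, 0.196, -0.0], [-0.0, 0.001, -1.0]]
contact_force: [-0.2, 0.4, -3.7]
opening: 11.3
finger_force: 59.8
```

Emit:
move_arm(steps="0 0 0 0 0 0 1; 0 0 0 0 0 0 1; 0 0 0 0 0 0 1; 0 0 0 0 0 0 1; 0 0 0 0 0 0 1")

```text
clock: 5.2
ee_pos: [595.6, -84.7, 234.5]
eef_rot: [[-0.194, 0.981, 0.002], [0.981, 0.194, -0.001], [-0.001, 0.002, -1.0]]
contact_force: [-0.1, -0.2, -2.4]
opening: 11.0
finger_force: 59.9
```

```bash
python3 - <<'E'
from h import *
s=arm.get_state();print(s['ee_pos'],s['contact_force']); plan([595.3,-84.4,210],down(np.radians(11.2)))
E
```

```text
[595.64880388 -84.73079054 234.52860346] [-0.06286232 -0.19890689 -2.39069022]
shift [ 0.4 -0.3 24.5] turn [ 0.002  0.001 -0.   ]
```

Emit:
move_arm(steps="0 0 10 0 0 0 1; 0 0 18 0 0 0 1; 0 0 24 0 0 0 1; 0 0 29 0 0 0 1; 0 0 34 0 0 0 1")

```text
clock: 5.62
ee_pos: [595.2, -84.7, 198.2]
eef_rot: [[-0.194, 0.981, -0.001], [0.981, 0.194, 0.0], [0.0, -0.001, -1.0]]
contact_force: [-0.4, -0.4, -1.3]
opening: 11.0
finger_force: 60.1
```

Emit:
move_arm(steps="0 0 0 0 0 0 1; 0 0 0 0 0 0 1; 0 0 0 0 0 0 1; 0 0 0 0 0 0 1; 0 0 0 0 0 0 1")

```text
clock: 6.03
ee_pos: [595.5, -84.7, 199.4]
eef_rot: [[-0.194, 0.981, 0.001], [0.981, 0.194, -0.0], [-0.0, 0.001, -1.0]]
contact_force: [0.0, -0.5, -1.3]
opening: 11.3
finger_force: 59.9
```

Emit:
move_arm(steps="0 0 9 0 0 0 1; 0 0 19 0 0 0 1; 0 0 29 0 0 0 1; 0 0 38 0 0 0 1; 0 0 46 0 0 0 1")

```text
clock: 6.45
ee_pos: [595.0, -84.6, 151.4]
eef_rot: [[-0.194, 0.981, -0.001], [0.981, 0.194, 0.001], [0.001, -0.001, -1.0]]
contact_force: [0.0, 0.0, -2.8]
opening: 11.5
finger_force: 60.1
```

Emit:
move_arm(steps="0 0 8 0 0 0 1; 0 0 16 0 0 0 1; 0 0 23 0 0 0 1; 0 0 28 0 0 0 1; 0 0 32 0 0 0 1")

```text
clock: 6.87
ee_pos: [595.3, -84.7, 120.4]
eef_rot: [[-0.194, 0.981, -0.0], [0.981, 0.194, 0.0], [0.0, -0.0, -1.0]]
contact_force: [0.2, -0.1, -2.4]
opening: 11.3
finger_force: 60.0
```

Emit:
move_arm(steps="0 0 1 0 0 0 1; 0 0 2 0 0 0 1; 0 0 3 0 0 0 1; 0 0 3 0 0 0 1; 0 0 3 0 0 0 1")

```text
clock: 7.28
ee_pos: [595.6, -84.8, 118.4]
eef_rot: [[-0.194, 0.981, 0.001], [0.981, 0.194, -0.0], [-0.0, 0.001, -1.0]]
contact_force: [0.8, 0.3, -1.3]
opening: 10.8
finger_force: 60.1
```

Emit:
move_arm(steps="0 0 1 0 0 0 1; 0 0 2 0 0 0 1; 0 0 2.5 0 0 0 1; 0 0 2.5 0 0 0 1; 0 0 2.5 0 0 0 1")

```text
clock: 7.7
ee_pos: [596.0, -85.0, 118.3]
eef_rot: [[-0.194, 0.981, 0.003], [0.981, 0.194, -0.001], [-0.002, 0.003, -1.0]]
contact_force: [-4.2, 1.0, 15.8]
opening: 11.4
finger_force: 62.6
```

Emit:
move_arm(steps="0 0 0 0 0 0 0; 0 0 0 0 0 0 -0.5; 0 0 0 0 0 0 -1; 0 0 0 0 0 0 -1; 0 0 0 0 0 0 -1")

```text
clock: 8.12
ee_pos: [595.3, -84.7, 115.4]
eef_rot: [[-0.194, 0.981, -0.0], [0.981, 0.194, 0.0], [0.0, -0.0, -1.0]]
contact_force: [0.1, -0.2, -0.0]
opening: 71.1
finger_force: 0.0
```

Emit:
move_arm(steps="0 0 -10 0 0 0 -1; 0 0 -35 0 0 0 -1; 0 0 -70 0 0 0 -1; 0 0 -110 0 0 0 -1; 0 0 -145 0 0 0 -1")

```text
clock: 8.53
ee_pos: [595.2, -84.6, 263.8]
eef_rot: [[-0.194, 0.981, 0.001], [0.981, 0.194, -0.0], [-0.001, 0.001, -1.0]]
contact_force: [1.1, -0.7, -0.0]
opening: 85.5
finger_force: 0.0
```

```bash
python3 - <<'E'
from h import *
plan([443,-354,220],down(0))
E
```

```text
shift [-234.8 -201.6   43.7] turn [0.001 0.001 0.195]
```

The plate is home: it stopped at TCP z 118.3 with 15.8 N on the floor, as predicted. It is now released, so next is the strap.

Emit:
move_arm(steps="-28 -24 0 0 0 0.04 -1; -56 -48 0 0 0 0.08 -1; -86 -74 0 0 0 0.12 -1; -116 -100 0 0 0 0.16 -1; -146 -125 0 0 0 0.195 -1")

```text
clock: 8.95
ee_pos: [499.8, -253.4, 261.5]
eef_rot: [[0.002, 1.0, 0.001], [1.0, -0.002, -0.001], [-0.001, 0.001, -1.0]]
contact_force: [1.0, 0.3, 0.4]
opening: 85.7
finger_force: 0.0
```

Emit:
move_arm(steps="-30 -18 10 0 0 0 -1; -60 -36 20 0 0 0 -1; -90 -50 32 0 0 0 -1; -102 -58 44 0 0 0 -1; -102 -58 44 0 0 0 -1")

```text
clock: 9.37
ee_pos: [440.8, -356.1, 214.8]
eef_rot: [[0.004, 1.0, -0.003], [1.0, -0.004, 0.002], [0.002, -0.003, -1.0]]
contact_force: [-0.2, 0.0, -0.3]
opening: 85.5
finger_force: 0.0
```

Emit:
move_arm(steps="0 0 0 0 0 0 -1; 0 0 0 0 0 0 -1; 0 0 0 0 0 0 -1; 0 0 0 0 0 0 -1; 0 0 0 0 0 0 -1")

```text
clock: 9.78
ee_pos: [443.6, -353.6, 217.1]
eef_rot: [[-0.001, 1.0, 0.001], [1.0, 0.001, -0.001], [-0.001, 0.001, -1.0]]
contact_force: [-0.2, -0.6, -0.0]
opening: 85.4
finger_force: 0.0
```

```bash
python3 - <<'E'
from h import *
s=arm.get_state(); im=vision.capture("wrist"); print(s['clock'],s['ee_pos'],s['qpos'].round(2))
import pickle; pickle.dump(s,open("s3.pkl","wb")); cv2.imwrite("pics/w3raw.png",im[:,:,::-1])
cv2.imwrite("pics/w3.png",cv2.resize(im[:,:,::-1],(800,600),interpolation=cv2.INTER_CUBIC))
E
```

```text
9.7833 [ 443.55605189 -353.5684736   217.10480514] [-0.88  0.42  1.39  0.    1.34 -0.88]
```

View pics/w3.png

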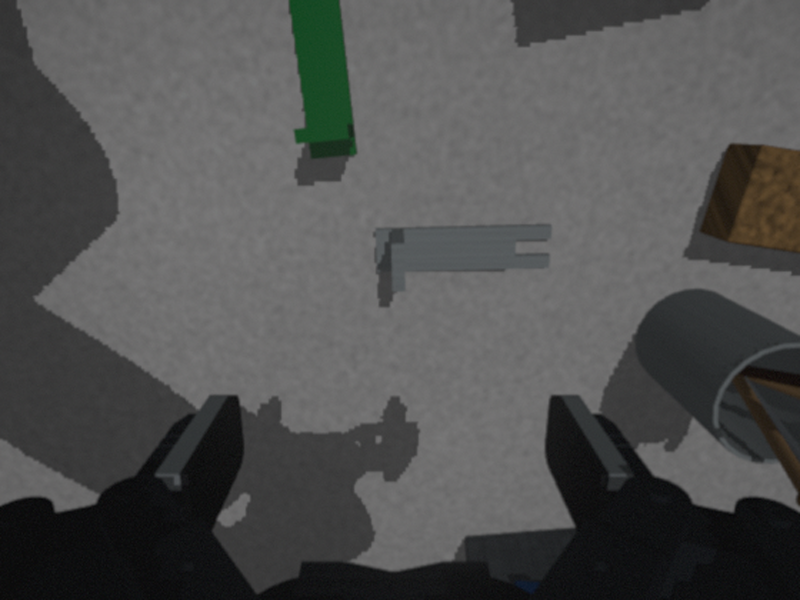

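The wrist picture shows the strap with tips at (551,224) and (549,268), its slot end near (516,247), and its lug near (398,267). The green lookalike is at (325,75) and the jar at (700,350); both are clear of the grasp.

```bash
python3 - <<'E'
from h import *
import pickle
s=pickle.load(open("s3.pkl","rb")); c=cam("wrist",s)
B=lambda p:np.array(p)*.7-.15
q=unproj(c,B([(551,224),(549.5,268.5),(404,271.5),(404,226)]),5); print(q.round(1))
d=q[0]+q[1]-q[2]-q[3]; a=np.arctan2(d[1],d[0]); u=d[:2]/np.linalg.norm(d); tip=(q[0]+q[1])[:2]/2
print("ang",np.degrees(a),"wid",np.linalg.norm(q[0]-q[1]),"tip",tip,"lug pred",tip-105*u)
e=unproj(c,B([(515,241.5),(517,254.5)]),5); print("slot end dist from tip (24)",(tip-e[:,:2])@u)
print("lug top centre",unproj(c,B([(398.5,267)]),52), "pred px of lug top",(proj(c,[*(tip-105*u),52])/.7).round(1))
im=cv2.imread("pics/w3raw.png")[150:215,255:395]; cv2.imwrite("pics/w3c.png",cv2.resize(im,None,fx=5.5,fy=5.5,interpolation=cv2.INTER_CUBIC))
E
```

```text
[[ 550.7 -338.2    5. ]
 [ 552.6 -369.4    5. ]
 [ 451.1 -371.6    5. ]
 [ 450.9 -339.6    5. ]]
ang 1.038925206876875 wid 31.26629422245087 tip [ 551.63125446 -353.77235562] lug pred [ 446.64851565 -355.67618117]
slot end dist from tip (24) [24.42279215 22.54696538]
lug top centre [[ 446.81109158 -356.02378218   52.        ]] pred px of lug top [[398.  266.2]]
```

View pics/w3c.png

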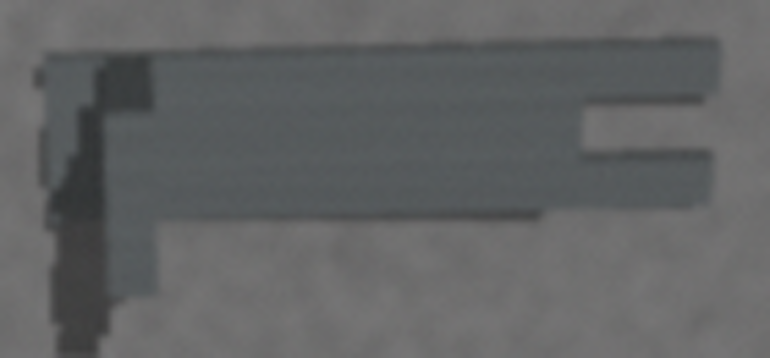

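The crop agrees with the prediction: the lug is at about (446.7,-355.9) and the strap is turned about 1.2°.

Emit:
move_arm(steps="-2.3 3 40 0 0 -0.02 -1; -2.3 3 80 0 0 -0.02 -1; -2.3 3 120 0 0 -0.02 -1; -2.3 3 155 0 0 -0.02 -1; -2.3 3 185 0 0 -0.02 -1")

```text
clock: 10.25
ee_pos: [445.7, -355.6, 29.3]
eef_rot: [[-0.02, 1.0, -0.001], [1.0, 0.02, 0.001], [0.001, -0.001, -1.0]]
contact_force: [0.3, -0.8, -0.4]
opening: 85.3
finger_force: 0.0
```

Emit:
move_arm(steps="0 0 8 0 0 0 -1; 0 0 14 0 0 0 -1; 0 0 17 0 0 0 -1; 0 0 17 0 0 0 -1; 0 0 17 0 0 0 -1")

```text
clock: 10.67
ee_pos: [446.7, -357.2, 16.2]
eef_rot: [[-0.02, 1.0, 0.002], [1.0, 0.02, -0.002], [-0.002, 0.002, -1.0]]
contact_force: [0.1, -0.6, -0.4]
opening: 85.5
finger_force: 0.0
```

```bash
python3 - <<'E'
from h import *
plan([446.7,-355.9,15],down(np.radians(1.2)))
E
```

```text
shift [1.3 0.1 1.2] turn [ 0.002  0.002 -0.001]
```

Emit:
move_arm(steps="1 0 1 0 0 0 -0.3; 1 0 1 0 0 0 0.4; 1 0 1 0 0 0 1; 1 0 1 0 0 0 1; 1 0 1 0 0 0 1")

```text
clock: 11.08
ee_pos: [446.0, -355.5, 13.8]
eef_rot: [[-0.02, 1.0, 0.0], [1.0, 0.02, -0.0], [-0.0, 0.0, -1.0]]
contact_force: [-0.6, -0.4, 0.3]
opening: 25.4
finger_force: 0.0
```

Emit:
move_arm(steps="0 0 0 0 0 0 1; 0 0 0 0 0 0 1; 0 0 0 0 0 0 1; 0 0 0 0 0 0 1; 0 0 0 0 0 0 1")

```text
clock: 11.5
ee_pos: [446.1, -355.6, 13.7]
eef_rot: [[-0.02, 1.0, 0.0], [1.0, 0.02, -0.0], [-0.0, 0.0, -1.0]]
contact_force: [0.7, 0.5, 2.0]
opening: 7.2
finger_force: 58.8
```

Emit:
move_arm(steps="0 0 -15 0 0 0 1; 0 0 -50 0 0 0 1; 0 0 -90 0 0 0 1; 0 0 -130 0 0 0 1; 0 0 -170 0 0 0 1")

```text
clock: 11.92
ee_pos: [445.5, -355.0, 185.0]
eef_rot: [[-0.02, 1.0, -0.001], [1.0, 0.02, 0.001], [0.001, -0.001, -1.0]]
contact_force: [0.7, -0.9, -1.6]
opening: 7.1
finger_force: 58.7
```

Emit:
move_arm(steps="25 4 -10 0 0 0 1; 60 10 -16 0 0 0 1; 98 17 -16 0 0 0 1; 136 24 -16 0 0 0 1; 170 30 -16 0 0 0 1")

```text
clock: 12.33
ee_pos: [472.3, -182.7, 199.3]
eef_rot: [[-0.02, 1.0, -0.001], [1.0, 0.02, 0.001], [0.001, -0.001, -1.0]]
contact_force: [0.9, -1.1, -1.4]
opening: 7.1
finger_force: 58.6
```

Emit:
move_arm(steps="32 5 0 0 0 -0.05 1; 64 10 0 0 0 -0.09 1; 96 16 0 0 0 -0.14 1; 123 21 0 0 0 -0.175 1; 123 21 0 0 0 -0.175 1")

```text
clock: 12.75
ee_pos: [491.0, -57.4, 199.3]
eef_rot: [[-0.2, 0.98, -0.001], [0.98, 0.2, 0.001], [0.002, -0.0, -1.0]]
contact_force: [-0.2, -0.3, -1.4]
opening: 7.3
finger_force: 58.7
```

Emit:
move_arm(steps="0 0 0 0 0 0 1; 0 0 0 0 0 0 1; 0 0 0 0 0 0 1; 0 0 0 0 0 0 1; 0 0 0 0 0 0 1")

```text
clock: 13.17
ee_pos: [491.0, -62.2, 199.5]
eef_rot: [[-0.192, 0.981, -0.0], [0.981, 0.192, 0.0], [0.0, -0.0, -1.0]]
contact_force: [0.5, -0.4, -1.7]
opening: 7.6
finger_force: 58.7
```

```bash
python3 - <<'E'
from h import *
s=arm.get_state(); im=vision.capture("wrist"); print(s['clock'],s['ee_pos'],s['qpos'].round(2)); plan([491.3,-61.8,200],down(np.radians(11.2)),s)
import pickle; pickle.dump(s,open("s4.pkl","wb")); cv2.imwrite("pics/w4raw.png",im[:,:,::-1])
cv2.imwrite("pics/w4.png",cv2.resize(im[:,:,::-1],(800,600),interpolation=cv2.INTER_CUBIC))
E
```

```text
13.1667 [491.03224759 -62.24107016 199.48141118] [-0.36  0.28  1.63 -0.    1.23 -0.56]
shift [ 0.4  0.3 -0.5] turn [-0.    -0.    -0.002]
```

View pics/w4.png

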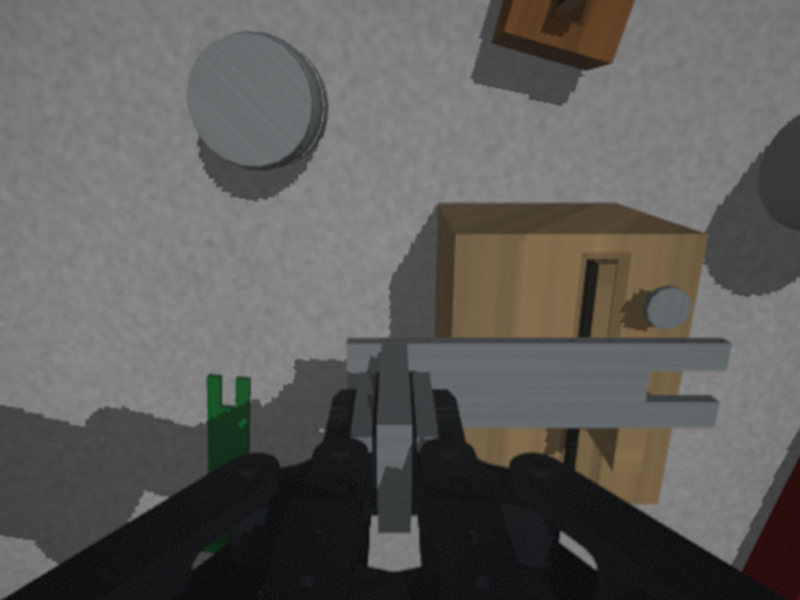

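The wrist picture shows the held strap with prong tips at (729,345) and (716,427) and its slot end at (648,385). The stud head is at (668,307). I'll read the strap's edges numerically.

```bash
python3 - <<'E'
from h import *
import pickle
s=pickle.load(open("s4.pkl","rb")); c=cam("wrist",s);t=s['ee_pos'];R=s['eef_rot']
im=cv2.imread("pics/w4raw.png").astype(int)
for x in (400,440,475): print(x,[f"{y}:{im[y,x].tolist()}" for y in list(range(234,247))+(list(range(255,288)) if x==475 else [])+list(range(294,304))])
print("row 283",[f"{x}:{im[290,x,0]}" for x in range(494,508)],[f"{x}:{im[268,x].tolist()}" for x in range(448,460)])
q=unproj(c,np.array([(648,370),(648,402),(729,345),(716,427),(500,343),(500,427)])*.7-.15,t[2]-13.7+5); print(((q-t)@R).round(1))
S=unproj(c,np.array([(668,307)])*.7-.15,120)[0]; print("stud",S.round(1))
E
```

```text
400 ['234:[74, 104, 123]', '235:[72, 99, 116]', '236:[70, 81, 91]', '237:[65, 67, 66]', '238:[59, 59, 55]', '239:[68, 66, 63]', '240:[90, 89, 84]', '241:[104, 102, 97]', '242:[107, 106, 101]', '243:[110, 108, 103]', '244:[109, 107, 103]', '245:[108, 106, 102]', '246:[108, 106, 101]', '294:[104, 102, 95]', '295:[107, 103, 99]', '296:[106, 105, 99]', '297:[106, 105, 99]', '298:[101, 100, 95]', '299:[76, 74, 72]', '300:[42, 41, 39]', '301:[21, 21, 21]', '302:[22, 23, 22]', '303:[20, 24, 23]']
440 ['234:[70, 101, 120]', '235:[71, 98, 116]', '236:[69, 81, 90]', '237:[65, 67, 66]', '238:[65, 64, 61]', '239:[70, 70, 66]', '240:[88, 87, 84]', '241:[100, 99, 93]', '242:[107, 105, 100]', '243:[108, 106, 101]', '244:[108, 107, 102]', '245:[108, 106, 101]', '246:[106, 105, 100]', '294:[105, 103, 98]', '295:[105, 102, 98]', '296:[105, 102, 97]', '297:[106, 103, 98]', '298:[103, 103, 99]', '299:[92, 103, 110]', '300:[78, 103, 118]', '301:[70, 101, 120]', '302:[71, 102, 122]', '303:[72, 102, 120]']
475 ['234:[68, 96, 114]', '235:[67, 91, 108]', '236:[65, 77, 85]', '237:[63, 65, 64]', '238:[63, 61, 
[... 993 characters left out ...]
03]', '299:[119, 117, 115]', '300:[128, 126, 126]', '301:[131, 131, 132]', '302:[131, 131, 132]', '303:[131, 130, 131]']
row 283 ['494:105', '495:102', '496:102', '497:104', '498:104', '499:102', '500:104', '501:110', '502:123', '503:130', '504:130', '505:129', '506:128', '507:126'] ['448:[108, 107, 100]', '449:[108, 106, 100]', '450:[109, 106, 101]', '451:[109, 106, 100]', '452:[106, 105, 100]', '453:[96, 104, 108]', '454:[80, 100, 114]', '455:[71, 98, 116]', '456:[66, 95, 114]', '457:[68, 95, 112]', '458:[66, 92, 110]', '459:[66, 92, 110]']
[[  4.8  80.8   8.7]
 [ -6.6  82.4   8.7]
 [ 13.4 104.7   8.7]
 [-15.8 106.1   8.7]
 [ 14.1  33.3   8.7]
 [-15.8  35.2   8.7]]
stud [611.1 -37.2 120. ]
```

Emit:
move_arm(steps="1.6 0 20 0 0 -0.002 1; 1.6 0 40 0 0 -0.002 1; 1.6 0 58 0 0 -0.002 1; 1.6 0 70 0 0 -0.002 1; 1.6 0 77 0 0 -0.002 1")

```text
clock: 13.63
ee_pos: [490.2, -60.1, 121.1]
eef_rot: [[-0.195, 0.981, -0.002], [0.981, 0.195, 0.001], [0.001, -0.002, -1.0]]
contact_force: [0.6, 0.3, -2.1]
opening: 7.2
finger_force: 58.6
```

Emit:
move_arm(steps="0 0 0 0 0 0 1; 0 0 0 0 0 0 1; 0 0 0 0 0 0 1; 0 0 0 0 0 0 1; 0 0 0 0 0 0 1")

```text
clock: 14.05
ee_pos: [491.1, -60.1, 123.2]
eef_rot: [[-0.196, 0.981, 0.001], [0.981, 0.196, -0.0], [-0.001, 0.001, -1.0]]
contact_force: [-0.7, -0.4, -2.1]
opening: 7.5
finger_force: 58.6
```

```bash
python3 - <<'E'
from h import *
s=arm.get_state();print(s['ee_pos'],s['contact_force'],s['ft_torque']); plan([490.4,-60.7,120.7],down(np.radians(11.2)),s); plan([527.7,-53.3,120.7],down(np.radians(11.2)),s)
E
```

```text
[491.12472591 -60.06375937 123.23016141] [-0.72809737 -0.42939897 -2.10701633] [-0.01749191  0.02637612  0.01294541]
shift [-0.5 -0.8  2.5] turn [0.001 0.001 0.001]
shift [-0.5 37.2  2.6] turn [0.001 0.001 0.001]
```

Emit:
move_arm(steps="-0.5 0 1 0 0 0 1; -0.5 0 2.5 0 0 0 1; -0.5 0 2.5 0 0 0 1; -0.5 5 2.5 0 0 0 1; -0.5 10 2.5 0 0 0 1")

```text
clock: 14.47
ee_pos: [501.1, -58.4, 120.2]
eef_rot: [[-0.196, 0.981, 0.0], [0.981, 0.196, -0.0], [-0.0, 0.0, -1.0]]
contact_force: [0.2, 0.1, -1.8]
opening: 7.4
finger_force: 58.7
```

Emit:
move_arm(steps="0 4 0 0 0 0 1; 0 8 0 0 0 0 1; 0 11 0 0 0 0 1; 0 13 0 0 0 0 1; 0 14 0 0 0 0 1")

```text
clock: 14.88
ee_pos: [514.7, -55.6, 120.0]
eef_rot: [[-0.196, 0.981, -0.0], [0.981, 0.196, 0.0], [0.0, -0.0, -1.0]]
contact_force: [0.1, -0.4, -1.0]
opening: 7.3
finger_force: 58.7
```

Emit:
move_arm(steps="0 3 0 0 0 0 1; 0 6 0 0 0 0 1; 0 9 0 0 0 0 1; 0 11 0 0 0 0 1; 0 13 0 0 0 0 1")

```text
clock: 15.3
ee_pos: [527.4, -53.1, 120.0]
eef_rot: [[-0.196, 0.981, -0.0], [0.981, 0.196, -0.0], [-0.0, -0.0, -1.0]]
contact_force: [-0.0, 0.5, -1.9]
opening: 7.3
finger_force: 58.7
```

Emit:
move_arm(steps="0 0 0.5 0 0 0 1; 0 0 1 0 0 0 1; 0 0 1.5 0 0 0 1; 0 0 2 0 0 0 1; 0 0 2 0 0 0 1")

```text
clock: 15.72
ee_pos: [527.1, -53.2, 118.7]
eef_rot: [[-0.196, 0.981, 0.0], [0.981, 0.196, -0.0], [-0.0, 0.0, -1.0]]
contact_force: [-2.6, 1.7, 4.7]
opening: 7.2
finger_force: 59.7
```

Emit:
move_arm(steps="0 0.5 0 0 0 0 1; 0 1 0 0 0 0 1; 0 1.5 0 0 0 0 1; 0 1.5 0 0 0 0 1; 0 1.5 0 0 0 0 1")

```text
clock: 16.13
ee_pos: [528.1, -53.1, 118.7]
eef_rot: [[-0.196, 0.981, -0.001], [0.981, 0.196, -0.001], [-0.0, -0.001, -1.0]]
contact_force: [-7.3, -0.9, 6.9]
opening: 7.2
finger_force: 60.0
```

The slot end now bears on the stud with about 7 N, so I'll release and lift.

Emit:
move_arm(steps="0 -0.5 -0.5 0 0 0 0.6; 0 -0.5 -0.5 0 0 0 0; 0 -0.5 -0.5 0 0 0 -0.5; 0 -0.5 -0.5 0 0 0 -1; 0 -0.5 -0.5 0 0 0 -1")

```text
clock: 16.55
ee_pos: [528.2, -53.0, 118.5]
eef_rot: [[-0.196, 0.981, 0.0], [0.981, 0.196, 0.0], [0.0, 0.0, -1.0]]
contact_force: [0.7, -0.8, -0.1]
opening: 64.7
finger_force: 0.0
```

Emit:
move_arm(steps="0 0 -10 0 0 0 -1; 0 0 -35 0 0 0 -1; 0 0 -70 0 0 0 -1; 0 0 -105 0 0 0 -1; 0 0 -140 0 0 0 -1")

```text
clock: 16.97
ee_pos: [527.8, -52.8, 261.1]
eef_rot: [[-0.196, 0.981, 0.0], [0.981, 0.196, -0.0], [-0.0, 0.0, -1.0]]
contact_force: [0.6, -0.9, -0.0]
opening: 85.3
finger_force: 0.0
```

Emit:
move_arm(steps="0 0 0 0 0 0 -1; 0 0 0 0 0 0 -1; 0 0 0 0 0 0 -1; 0 0 0 0 0 0 -1; 0 0 0 0 0 0 -1")

```text
clock: 17.38
ee_pos: [527.8, -52.9, 257.5]
eef_rot: [[-0.196, 0.981, -0.002], [0.981, 0.196, 0.001], [0.001, -0.002, -1.0]]
contact_force: [-0.0, 0.1, 0.5]
opening: 85.7
finger_force: 0.0
```

```bash
python3 - <<'E'
from h import *
s=arm.get_state(); im=vision.capture("wrist"); print(s['clock'],s['ee_pos'],s['contact_force'])
import pickle; pickle.dump(s,open("s5.pkl","wb"))
cv2.imwrite("pics/w5.png",cv2.resize(im[:,:,::-1],(800,600),interpolation=cv2.INTER_CUBIC))
E
```

```text
17.3833 [527.80991317 -52.87388089 257.48539947] [-0.04308708  0.14485234  0.46726864]
```

View pics/w5.png

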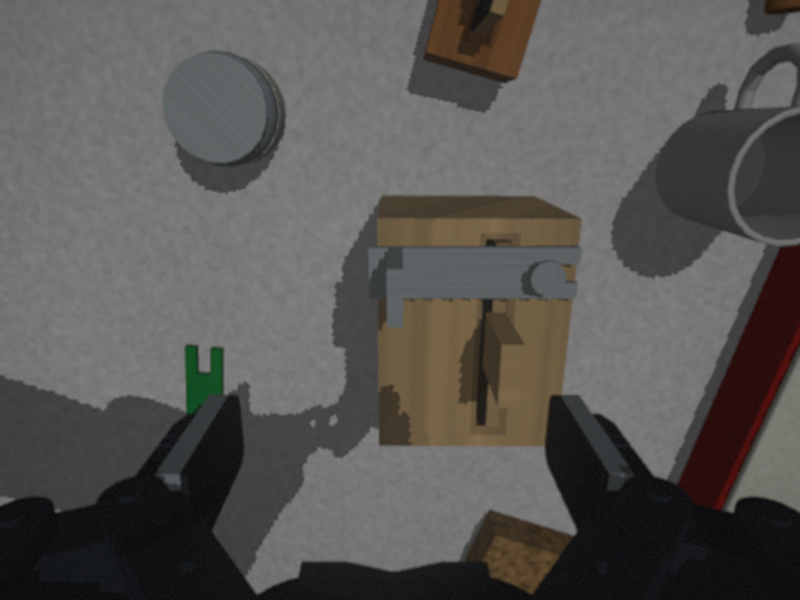

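The final picture shows the strap lying straight across the slit, with the stud head at (547,279) over its slot and the lug at (395,300). The plate is home, with its tab at (505,365). The gripper is open and clear.

```bash
python3 -c "
from bench import ticket
print(ticket.hand_in())"
```

```text
the job is handed in; nothing more can be done
None
```

The larger plate is fully down in the case slit and the strap is locked under the stud head; the gripper has let go of everything, and the job was handed in at about 17 s with no verdict returned.

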